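Close and lock the split tube furnace, then hold it shut

ROBOT

A 6-joint arm with a two-finger parallel gripper is mounted at the origin on the work surface. World frame = base frame: x ahead of the robot, y to its left, z up, the work surface at z = 0. Lengths are in mm, angles in rad, forces in N, time in s.
With the tool pointing down it reaches from about 325 to 875 mm from the base axis. Payload 4.4 kg.
Tool frame: the origin (TCP) lies on the centre line of the jaws, within the pads' length; the fingertips stand ahead of it and the grasp point (between the pads) lies 6 mm ahead of it (ctrl.tcp_to_tips is the z of the fingertips in the tool frame, in mm); z points along the fingers, y is the direction in which the jaws open and shut (so a half turn about z gives the same grasp; the last joint's range is limited). The gripper opens to 85 mm and grips with 20 to 120 N. Pads are 22 mm wide; open, the fingers measure 114 mm over their backs; the gripper's body (76 mm by 85 mm) begins 54 mm behind the grasp point. The pads swing forward as they close: fully open they stand 13 mm farther back than shut.
Start: joints at [-1.272, 0.207, 1.542, -0, 1.393, -0.15], TCP at [249.99, -517.815, 256.282] pointing down, gripper open.
Joint ranges: [-2.73, 2.73], [-0.86, 2.22], [0.23, 2.46], [-1.11, 4.25], [0.08, 2.63], [-2.82, 2.82]. Speed limits (rad/s): [2.79, 2.79, 3.14, 3.14, 3.14, 3.14].

INTERFACE

Orientations are given as a 3x3 rotation matrix whose columns are the frame's x, y, z axes.
In Python, from plant import ctrl, sensors, optics gives the robot as it stands. Calls block until the motion is done:
- ctrl.move_ptp(position, orientation): joint-space move of the TCP to a pose.
- ctrl.move_l(position, rot=None, vel=150, threshold=None): straight line of the TCP; rot=None keeps the orientation; vel is the mean speed in mm/s. With threshold (N) it stops when the force on the tool has changed by that much, and returns True; else False.
- ctrl.set_joints(angles): joint-space move.
- ctrl.gripper_to(opening, force=None): finger opening in mm; force is the grip in N (None keeps the last); returns when the fingers have stopped.
- ctrl.hold(seconds).
- ctrl.solve_ik(position, orientation): joint angles nearest the present ones, or None.
- sensors.read_state(): the state.
- optics.grab_frame(name): name is "side" or "top"; returns (picture, depth): 420x560x3 uint8, red, green, blue; 420x560 float32, mm along the optical axis (not along the pixel's ray), 0 where there is no reading.
- optics.camera_params(name): a dict with "mtx" (3x3 intrinsics, pixels), "R" (3x3) and "t" (3): a world point X has camera coordinates R X + t. Camera axes: x right, y down, z forward; pixel columns grow to the right and rows downward; lengths in mm; the calibration is good to about 2 mm. A picture is of the moment at which its call begins. camera_params takes no time and is no camera call.
A pose or a line that the arm cannot do raises ctrl.MotionError and nothing moves.
- ctrl.finish_job(): hands the job in, once; it reports no verdict.
The state is a dict: "t": time; "q": joint angles; "qvel": joint speeds; "tau": joint torques, N m; "eef_pos": TCP position; "eef_rot": TCP orientation; "force": force on the tool from outside, world axes, zero at the start; "wrist_torque": the same for the moment, N m; "grip_width": finger opening in mm.
Only numpy, scipy, OpenCV 4.12 (cv2) and the standard library are available. Lean on these libraries where they do the work, as an engineer would, in place of code of your own. Each camera call takes 0.05 s, during which the arm holds its last target.

TASK

Swing the open half of the small upright split tube furnace shut round its ceramic tube without slamming it, then take the one sound lock pin (straight and full length; leave the short one and the bent one in the block) and push it down through the lined-up lugs until its collar rests on the top lug. Then press the closed half firmly shut, with the push of about 10 newtons at its handle, so that the seam seal is squeezed, and finish while still holding it pressed like that: I will do up the clamp band while you hold. Leave the other things on the bench alone.

Things in the scene. Friction and masses are not known exactly. Their poses are not given: they have to be found in the camera images.
- furnace: Upright split tube furnace, fixed: steel cylinder 160 mm across, 30 to 190 mm above the bench, on a 250 mm square base plate; its white ceramic tube (32 mm) stands up to 214 mm. Origin: tube axis at bench height; x runs along the seam from hinge (-94 mm) to lock lugs (+99 mm), z up. The -y half is fixed, with a terminal box out to y = -131 mm, 155 mm high; the +y half swings.
- shell (a joint): Opening angle (rad) of the swinging half about its upright hinge: 0 = shut against its stop, all lug holes in line; positive = open, counter-clockwise from above. The hinge is stiff (0.25 N m friction) and stays where it is left.
- seal (a joint): Squeeze of the fibre seal in the seam (rad about the same hinge): the swinging half's jacket and handle are sprung in the straps that carry the hinge and lug. 0 = not pressed; negative = pressed further shut, about -0.013 for 10 N at the handle at right angles to the line from the hinge (a spring of 150 N m per rad); it springs back when let go.
- hinge (a point): Point on the upright hinge axis, at the height of the furnace's top (190 mm); the furnace's axes.
- handle (a point): Grip point of the swinging half's handle, an upright black bar 13 mm thick. On the bar's axis, 165 mm above the bench, 198 mm from the hinge axis and 25.5 degrees counter-clockwise of its own x (x: along the seam face, hinge to lug; turns with the half). Rods at 178 and 88 mm height hold the bar 40 mm off the jacket, along its 45 degree direction: pinch across them, along 135 degrees.
- lug_mouth (a point): Centre of the hole's mouth on the top face of the top lug, 190 mm above the bench; axes as the furnace's. Lugs are 28 x 30 mm with a 12 mm hole straight down through all: fixed lugs 174 to 190 and 134 to 152 mm high, the swinging half's lug (154 to 172 mm) comes between them.
- pin: The sound lock pin, steel, loose, upright in the block: straight 10 mm shank 66 mm long with a tapered nose (6 mm across at the tip), then a collar 24 mm across and 4 mm thick, then a round grip 18 mm across and 34 mm tall. Mass about 0.11 kg. Origin: centre of the tip; z runs up the shank to the grip (grip from z = 70 to 104 mm). It is the tallest of the three in the block.
- pin_collar (a point): Underside of the sound pin's collar, on the pin's axis, 66 mm above its tip. It meets lug_mouth when the pin is home.
- pin_short: Lock pin sheared short: the same collar and grip, shank only 40 mm. Origin: centre of the tip, z up. Stays in the block.
- pin_bent: Lock pin with a bent shank: full length, its upper half and grip lean over by 17 degrees. Origin: centre of the tip. Stays in the block.
- rack: Aluminium pin block, fixed to the bench, 46 mm (x) x 140 mm (y) x 40 mm high, with a row of three upright blind holes 30 mm deep at y = -45, 0 and +45 mm, one pin standing in each (which in which varies). Origin: centre of the underside.
- crucible: Small white ceramic crucible, 42 mm across, 40 mm high, standing behind the pin block. Not part of the job; origin at the centre of its underside.
- lidded_crucible: White ceramic crucible with a lid, 56 mm across, 62 mm high. Not part of the job; origin at the centre of its underside.
- boat: White ceramic combustion boat, 85 x 20 x 14 mm. Not part of the job; origin at the centre of its underside.
- jar: Amber glass jar with a black cap, 52 mm across, 65 mm high. Not part of the job; origin at the centre of its underside.
- spanner: Steel spanner lying flat, 170 mm long. Not part of the job; origin at the centre of its underside.
- screwdriver: Screwdriver lying flat, 180 mm long, black handle. Not part of the job; origin at the centre of its underside.
- firebrick: Cream insulating firebrick, 114 x 76 x 50 mm. Not part of the job; origin at the centre of its underside.
Mind the look-alikes: they are no part of the job. What is shaped like the pin but yellow is not meant.

How it is judged:
By the outcome, as a careful person would: the job done as asked, in the order asked, and still so for the second after the job is handed in, while the arm keeps its last pose, push and grip.
It also fails if it takes over 67 s, if anything falls off the work surface, if the arm or the gripper's body presses on something with over 40 N, if the wrist force passes 120 N, or if a joint passes its speed limit or range.

## Working session

There is one attempt and no reset: what is moved stays moved. The work goes in short steps, each a Python script; the robot and the scene stay as the last script left them, time stands still between calls to the robot, and variables do not carry over. Pictures are saved under pics/ and viewed, and the job is handed in when it is done.

```bash
ls; mkdir -p pics; python3 - <<'E'
from plant import ctrl,sensors,optics
import cv2,numpy as np
for n in("side","top"):
    p,d=optics.grab_frame(n); cv2.imwrite(f"pics/{n}0.png",p[:,:,::-1]); np.save(f"pics/{n}0.npy",d)
    c=optics.camera_params(n); print(n,c["mtx"].tolist(),c["R"].tolist(),c["t"].tolist())
print(sensors.read_state(),ctrl.tcp_to_tips)
E
```

```text
pics
side [[466.08198123700123, 0.0, 279.36986319172524], [0.0, 466.08198123700123, 207.6567818924296], [0.0, 0.0, 1.0]] [[0.9255483233458298, -0.37862487310166615, 0.0018725972525596942], [-0.21141893413381044, -0.5209037454853419, -0.8270195416246618], [0.3141056119228796, 0.7650506476097444, -0.5621700553662244]] [-495.3211164594583, 272.832556804416, 959.1782999895396]
top [[490.408115934921, 0.0, 275.7748848510006], [0.0, 490.408115934921, 212.36881791695575], [0.0, 0.0, 1.0]] [[-0.007994846065358855, -0.9999070889761746, -0.011040645433293798], [-0.9866201633133607, 0.009685616842448331, -0.16274778698925077], [0.16283960138709652, 0.00959177989602438, -0.9866059304395637]] [73.56491307897195, 563.7781543863882, 1384.9015257046303]
{'t': 0.1, 'q': array([-1.27146224e+00,  2.07400229e-01,  1.54283444e+00, -8.49012700e-06,
        1.39351388e+00, -1.50491531e-01]), 'qvel': array([ 0.00154333, -0.00133114, -0.00447188,  0.00037304,  0.0027472 ,
        0.0015209 ]), 'tau': array([-4.57476417e-04, -3.84087789e+01, -2.92549825e+01, -3.10856494e-04,
        4.83607393e-03,  4.57265202e-06]), 'eef_pos': array([ 249.81403255, -517.17968502,  255.19359392]), 'eef_rot': array([[ 9.00522384e-01,  4.34809179e-01, -6.43725379e-04],
       [ 4.34809542e-01, -9.00520088e-01,  2.05756800e-03],
       [ 3.14961818e-04, -2.13278398e-03, -9.99997676e-01]]), 'force': array([ 0.19648781,  0.12315535, -0.2149721 ]), 'wrist_torque': array([0.03218392, 0.0298844 , 0.05566464]), 'grip_width': 85.33219051421023} 25.0
```

View pics/side0.png

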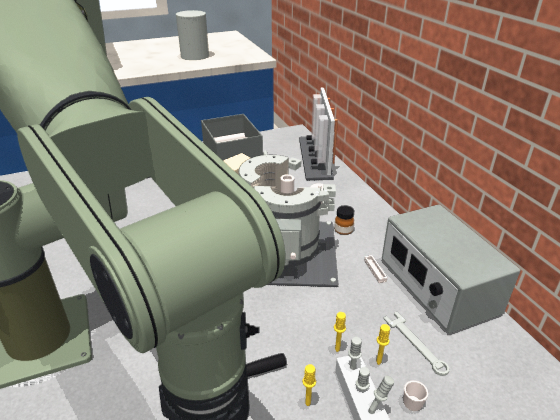

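View pics/top0.png

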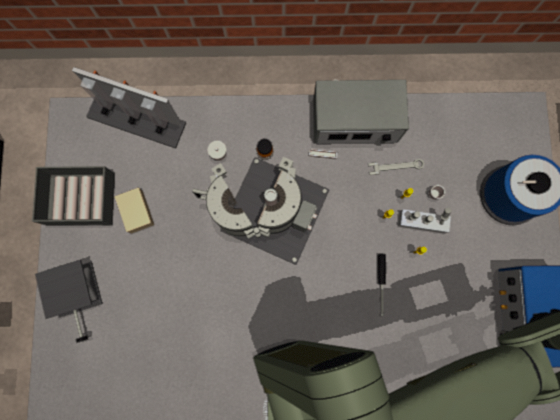

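```bash
cat > h.py <<'E'
import numpy as np,cv2
from plant import ctrl,sensors,optics
def cam(n): 
    c=optics.camera_params(n); return c["mtx"],np.array(c["R"]),np.array(c["t"])
def ray(n,u,v):
    K,R,t=cam(n); d=R.T@np.linalg.inv(K)@np.array([u,v,1.]); return -R.T@t,d
def atz(n,u,v,z):
    o,d=ray(n,u,v); return o+d*(z-o[2])/d[2]
def dp(n,u,v,D):
    o,d=ray(n,u,v); return o+d*D[int(round(v)),int(round(u))]
def proj(n,X):
    K,R,t=cam(n); p=K@(R@np.array(X,float)+t); return p[:2]/p[2]
def tri(a,b):
    # two (name,u,v)
    (o1,d1),(o2,d2)=ray(*a),ray(*b)
    s=np.linalg.lstsq(np.c_[d1,-d2],o2-o1,rcond=None)[0]
    p,q=o1+d1*s[0],o2+d2*s[1]; return (p+q)/2,np.linalg.norm(p-q)
def crop(src,out,x0,y0,x1,y1,f):
    im=cv2.imread(src)[y0:y1,x0:x1]; cv2.imwrite(out,cv2.resize(im,None,fx=f,fy=f,interpolation=cv2.INTER_CUBIC))
E
python3 -c "
from h import *
crop('pics/top0.png','pics/t1.png',185,140,345,260,5)
crop('pics/top0.png','pics/t2.png',360,140,480,230,6)
crop('pics/side0.png','pics/s1.png',200,130,360,250,5)
crop('pics/side0.png','pics/s2.png',290,300,450,420,5)
"
```

```text
(no output)
```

View pics/t1.png

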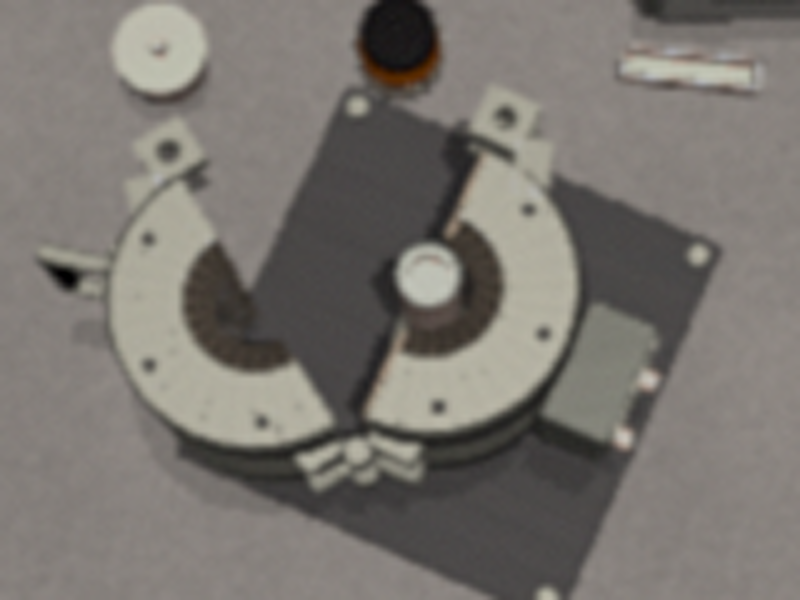

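View pics/t2.png

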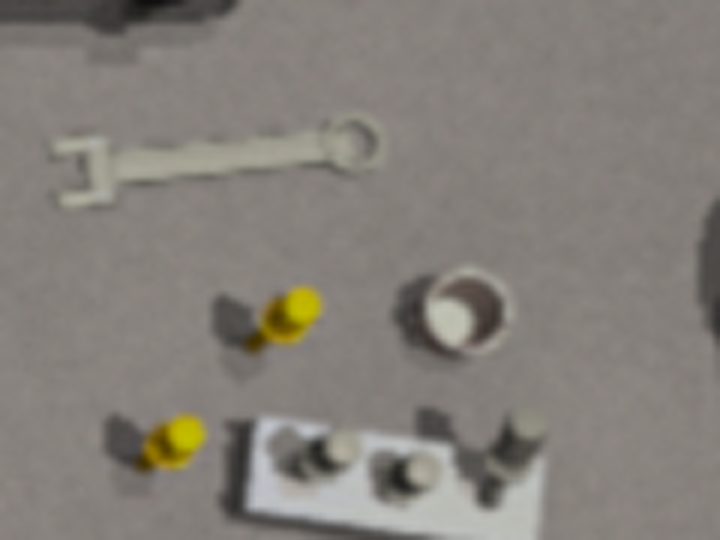

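View pics/s1.png

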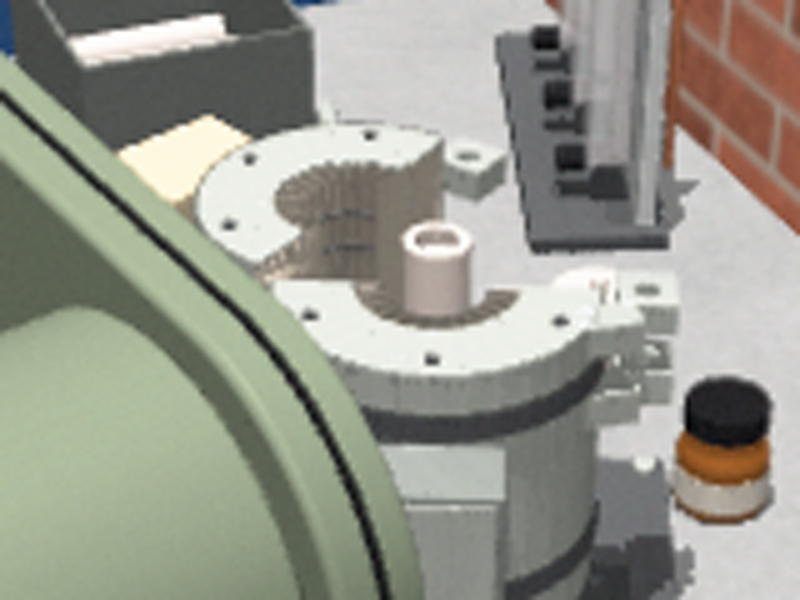

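View pics/s2.png

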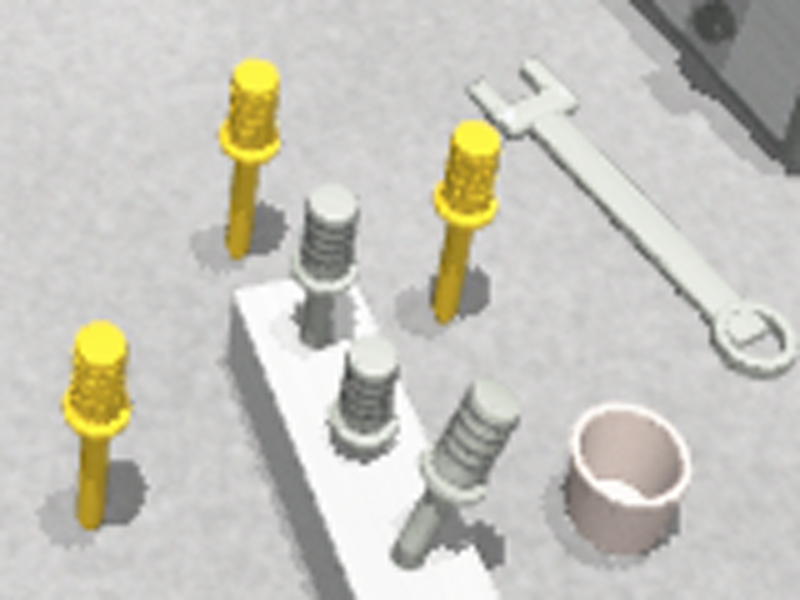

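```bash
python3 - <<'E'
from h import *
np.set_printoptions(precision=1,suppress=True)
D=np.load('pics/top0.npy');DS=np.load('pics/side0.npy')
hole=atz('top',286.0,163.3,190); hinge=atz('top',256.6,230.3,190); tube=atz('top',185+430/5,140+268/5,214); sl=atz('top',218.6,170,172)
print('hole',hole,'hinge',hinge,'tube',tube,'slug',sl)
print('d hinge-hole',np.linalg.norm(hole-hinge),'hinge-tube',np.linalg.norm((tube-hinge)[:2]),'hinge-slug',np.linalg.norm((sl-hinge)[:2]))
a=lambda v:np.degrees(np.arctan2(v[1],v[0]))
print('seam',a(hole-hinge),'slug ang',a(sl-hinge))
print('tri hole',tri(('top',286.0,163.3),('side',200+648/5,130+288/5)))
print('tri tube',tri(('top',185+430/5,140+268/5),('side',200+437/5,130+237/5)))
print('tri slug',tri(('top',218.6,170),('side',200+468/5,130+156/5)))
print('pin',atz('top',360+341/6,140+445/6,114),tri(('top',360+341/6,140+445/6),('side',290+333/5,300+198/5)))
print('short',atz('top',360+421/6,140+471/6,88),tri(('top',360+421/6,140+471/6),('side',290+373/5,300+352/5)))
for c in [(260,416),(247,508),(547,452),(540,540)]: print(atz('top',360+c[0]/6,140+c[1]/6,40))
print('handle',[dp('top',185+x/5,140+y/5,D) for x,y in [(50,255),(68,272),(90,262),(60,265),(95,290)]])
print('depth lugs',dp('top',284,160,D),dp('top',271,213,D))
E
```

```text
hole [673.1  38.8 190. ] hinge [493.8 117.5 190. ] tube [586.2  78.9 214. ] slug [661.2 220.9 172. ]
d hinge-hole 195.73880879178006 hinge-tube 100.08759456512712 hinge-slug 196.73449249230688
seam -23.71011153476098 slug ang 31.68637916711427
tri hole (array([675.3,  38.1, 189.6]), np.float64(4.47663719464753))
tri tube (array([586.5,  78.7, 215.2]), np.float64(1.1495376204080976))
tri slug (array([663.7, 220.5, 170.3]), np.float64(4.1911089401551065))
pin [ 544.4 -322.7  114. ] (array([ 546.7, -323.9,  113. ]), np.float64(4.5852184818805135))
short [ 535.8 -366.8   88. ] (array([ 538.8, -368.4,   86.7]), np.float64(5.894717035267719))
[ 570.8 -304.8   40. ]
[ 525.6 -296.3   40. ]
[ 551.7 -443.1   40. ]
[ 508.6 -436.9   40. ]
handle [array([601.8, 281.8, 182.4]), array([605.2, 282.7, 120. ]), array([596.8, 259.7, 186.8]), array([602.8, 281.9, 150.9]), array([599.9, 271.5,  94.1])]
depth lugs [683.  44. 187.] [539.5  79.7 188.2]
```

```bash
python3 -c "
from h import *
crop('pics/top0.png','pics/t3.png',240,150,310,205,11)
crop('pics/side0.png','pics/s3.png',280,155,345,205,12)
"; python3 - <<'E'
from h import *
np.set_printoptions(precision=1,suppress=True)
f=lambda x,y,z:atz('top',185+x/5,140+y/5,z)
A,B,C=f(349,90,8),f(719,243,8),f(572,600,8)
print(A,B,C,np.linalg.norm(A-B),np.linalg.norm(B-C),(A+C)/2)
D=np.load('pics/top0.npy')
print('plate z',dp('top',185+330/5,140+180/5,D),'jar',f(398,35,65),'lid',f(160,50,62))
# top faces
for x,y in [(300,263),(0,0)]:pass
print(dp('top',185+430/5,140+270/5,D),dp('top',185+540/5,140+280/5,D))
E
```

```text
[739.8 131.7   8. ] [641.9 -91.8   8. ] [427.7   0.4   8. ] 243.9291207302056 233.212939419696 [583.8  66.    8. ]
plate z [683.2 143.2   9.1] jar [756.9  99.7  65. ] lid [750.2 240.5  62. ]
[587.3  79.1 203. ] [584.7  21.3 186.5]
```

View pics/t3.png

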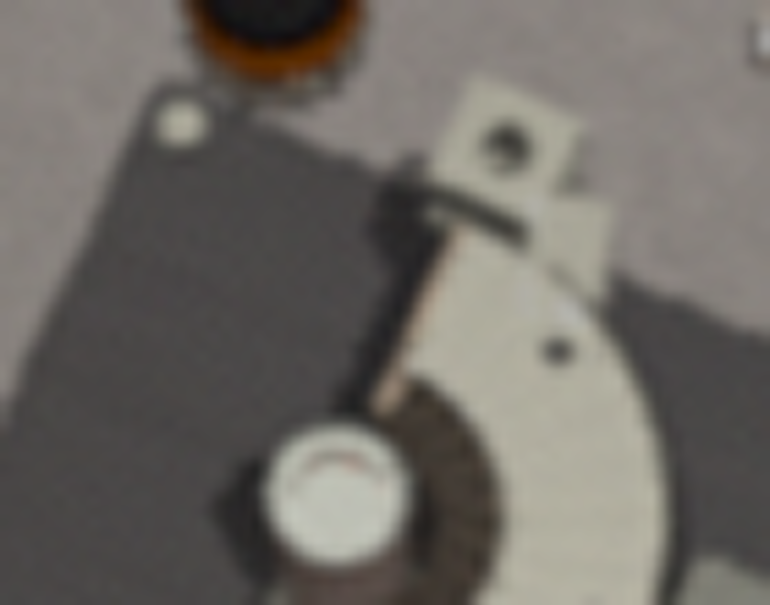

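View pics/s3.png

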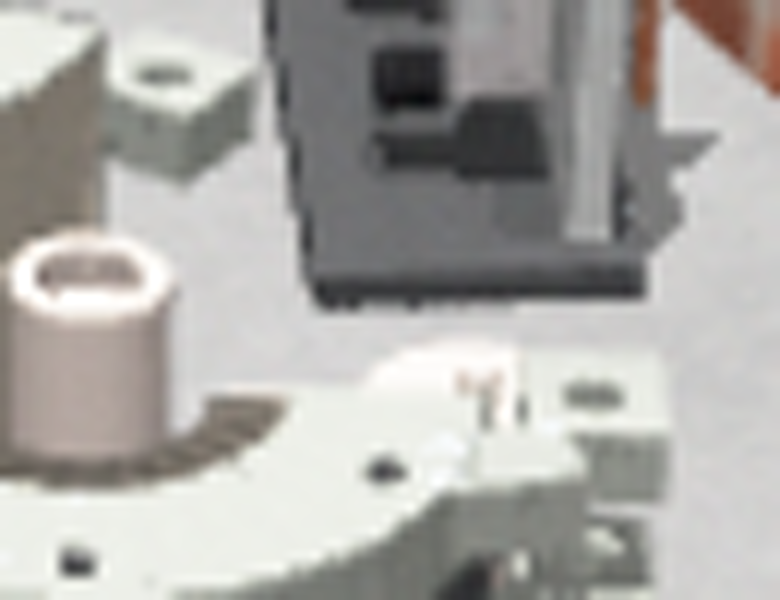

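```bash
cat >> h.py <<'E'
def px(x0,y0,f,u,v): return x0+(u+.5)/f-.5, y0+(v+.5)/f-.5
def Rd(a):
    a=np.radians(a); return np.array([[-np.sin(a),np.cos(a),0],[np.cos(a),np.sin(a),0],[0,0,-1.]])
def st():
    s=sensors.read_state(); return s
def show(tag=''):
    s=st(); print(tag,'t%.1f'%s['t'],'pos',np.round(s['eef_pos'],1),'F',np.round(s['force'],1),'g%.1f'%s['grip_width'])
E
python3 - <<'E'
from h import *
np.set_printoptions(precision=1,suppress=True)
P={'hole':(px(240,150,11,506,147),px(280,155,12,594,396),190),
'tube':(px(240,150,11,337,493),px(280,155,12,90,272),214),
'slug':(px(185,140,5,168,150),px(280,155,12,165,74),172),
'pin':(px(360,140,6,341,445),px(290,300,5,333,198),114)}
for k,(t,s,z) in P.items(): print(k,atz('top',*t,z),atz('side',*s,z),tri(('top',*t),('side',*s)))
print('hinge',atz('top',*px(185,140,5,358,452),190))
for n in('top','side'):
  K,R,t=cam(n);print(n,-R.T@t)
E
```

```text
hole [674.1  40.  190. ] [676.4  38.2 190. ] (array([675.7,  39.6, 189. ]), np.float64(2.655116056920994))
tube [584.2  81.  214. ] [587.5  81.8 214. ] (array([585.4,  80.6, 214.7]), np.float64(2.910546692087638))
slug [662.4 222.  172. ] [665.1 220.6 172. ] (array([664. , 221.7, 171.3]), np.float64(2.9401651971514755))
pin [ 545.6 -321.6  114. ] [ 548.4 -323.9  114. ] (array([ 547.4, -322.6,  112.6]), np.float64(3.3349045303939775))
hinge [494.6 118.6 190. ]
top [ 331.3   54.8 1458.9]
side [ 214.8 -779.2  765.8]
```

```bash
python3 -c "
from h import *
crop('pics/top0.png','pics/t4.png',185,180,225,210,20)
print(proj('top',(607.5,287,185)),proj('top',(607.5,287,80)))
D=np.load('pics/top0.npy')
np.set_printoptions(linewidth=200,precision=0,suppress=True)
K,R,t=cam('top')
for v in range(186,202): print(v,[int(dp('top',u,v,D)[2]) for u in range(188,212)])
"
```

```text
[192.92520049 188.70610083] [199.42625337 196.40094473]
186 [-1, 1, 0, -7, 3, 1, 5, 1, -3, 0, 2, -2, 1, -3, -2, -7, -6, -1, 5, 0, 3, -2, 189, 188]
187 [2, 2, 3, -3, 0, -4, -2, 5, 1, 0, 0, 5, -1, 1, -3, -1, 1, 2, -3, 4, 0, 187, 186, 190]
188 [-1, -3, 4, 1, 0, 0, 0, -3, -4, -2, 1, -3, 1, -3, 0, 0, 0, 1, 6, 184, 188, 193, 185, 192]
189 [1, 1, -5, 0, 184, 184, 181, 178, 179, 178, -1, 0, -4, 0, 2, -4, -2, 0, 0, 191, 188, 189, 193, 188]
190 [1, -4, 0, -4, 177, 184, 181, 183, 185, 180, 179, 185, 178, 177, 0, -1, 1, 0, 184, 184, 191, 189, 188, 197]
191 [0, 0, -4, 2, 183, 177, 184, 182, 181, 176, 180, 186, 180, 186, 184, 180, 178, 183, 188, 192, 192, 190, 189, 190]
192 [-5, 0, -2, 4, 0, 173, 178, 182, 182, 177, 182, 180, 184, 185, 185, 187, 183, 179, 187, 194, 185, 190, 190, 190]
193 [-1, 3, 6, 2, 2, 168, 164, 161, 154, 150, 176, 179, 181, 175, 180, 183, 184, 178, 186, 189, 191, 191, 188, 191]
194 [0, 0, -3, 0, -1, 1458, 153, 151, 153, 139, 137, 120, -2, 3, 0, 176, 179, 185, 190, 189, 1458, 186, 189, 191]
195 [2, 1, -1, -5, 2, -5, 1, 142, 145, 134, 127, 125, 104, 7, -6, -3, 0, 182, 187, 193, 191, 190, 192, 191]
196 [0, -1, -3, 1, 1, -1, 2, 0, 124, 127, 122, 116, 101, 88, 92, 94, 87, 183, 191, 188, 188, 192, 186, 186]
197 [-1, 4, 1, -1, -2, 0, -1, 4, 1, 114, 111, 111, 91, 87, 90, 90, 89, 183, 191, 186, 186, 191, 189, 189]
198 [3, -7, -1, -4, 3, 3, 2, 0, -5, 5, 94, 88, 95, 90, 93, 92, 94, 102, 190, 187, 189, 187, 187, 185]
199 [-2, 0, 1, -2, 0, 0, 1, -4, -3, -1, 0, -3, 0, 0, 94, 88, 86, 92, 187, 191, 187, 187, 186, 188]
200 [5, -1, -1, -4, -3, -4, 0, 2, -5, 0, 0, 1, 0, -5, 3, -1, -3, -3, 188, 191, 190, 190, 191, 192]
201 [-1, 3, 1458, -5, 0, -3, 2, -4, 0, -4, 0, 0, 5, 1, 3, 2, -2, -1, 190, 190, 194, 191, 189, 197]
```

View pics/t4.png

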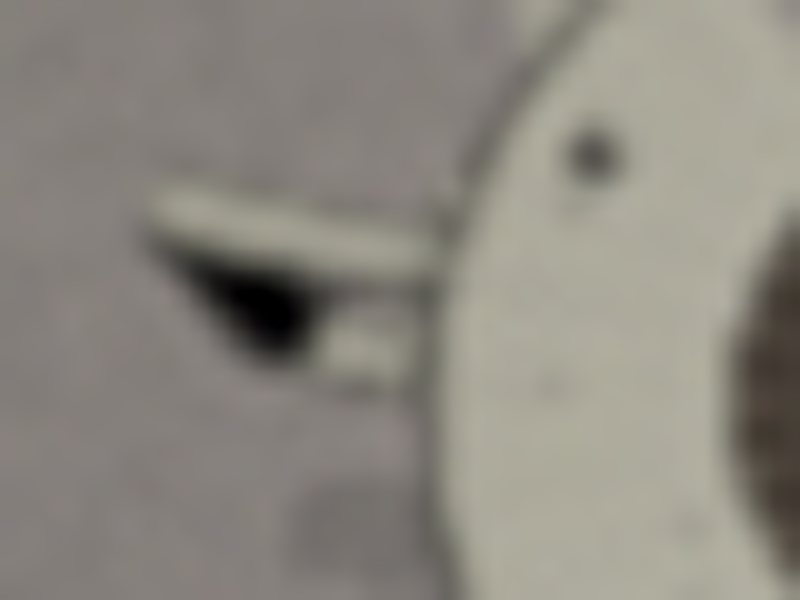

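```bash
cat >> h.py <<'E'
H=np.array([500.,120.8]); S=-24.8
def hnd(th,lead=0.,z=171.):
    "TCP pose on handle at shell angle th(deg)"
    b=np.radians(S+th+25.5); p=H+198*np.array([np.cos(b),np.sin(b)])
    a=np.radians(S+th+135); n=-np.array([np.cos(a),np.sin(a)])
    return np.r_[p+lead*n,z],Rd(S+th+135-180)
E
python3 - <<'E'
from h import *
p,R=hnd(56.4); p[:2]+=[-2,-1]; print(p)
ctrl.move_ptp(np.r_[p[:2],290],R); show('above')
ctrl.gripper_to(44); show('open')
p2,d2=optics.grab_frame('top'); cv2.imwrite('pics/top1.png',p2[:,:,::-1])
p2,d2=optics.grab_frame('side'); cv2.imwrite('pics/side1.png',p2[:,:,::-1])
crop('pics/side1.png','pics/s5.png',180,90,380,240,4)
print(st()['q'], proj('side',(p[0],p[1],165)))
E
```

```text
[605.54854109 286.04473318 171.        ]
above t3.2 pos [606. 285. 290.] F [-0.2 -0.5 -0.5] g85.6
open t3.7 pos [605.5 286.  290. ] F [-0.8 -0.   0.4] g43.6
[3.12278167e-01 3.85170787e-01 1.24459914e+00 3.49280920e-05
 1.51184437e+00 5.46117006e-01] [263.71107154 156.25961012]
```

View pics/s5.png

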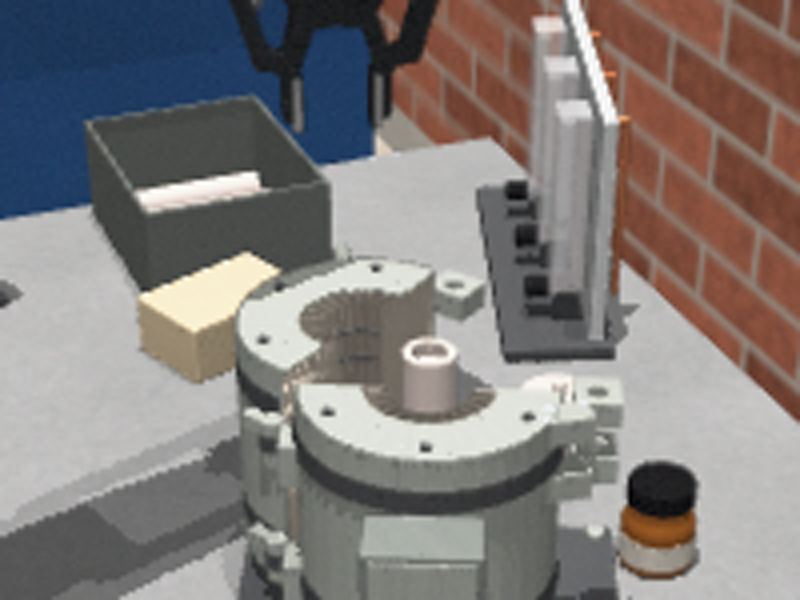

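View pics/top1.png

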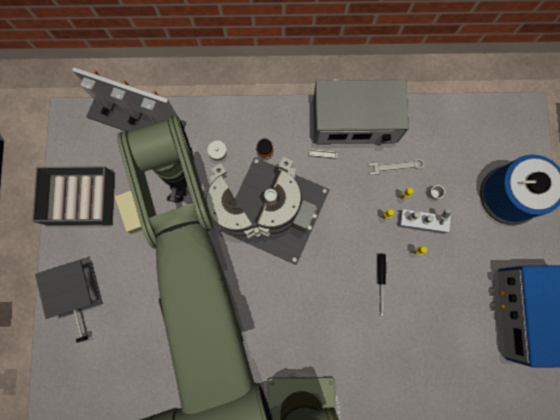

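```bash
python3 - <<'E'
from h import *
print('tipproj',proj('side',(605.5,286,267)))
p=st()['eef_pos'].copy()
r=ctrl.move_l([p[0],p[1],171],vel=80,threshold=6); show(f'down {r}')
if not r:
    ctrl.gripper_to(26,20); show('grip26')
p2,d2=optics.grab_frame('top'); cv2.imwrite('pics/top2.png',p2[:,:,::-1])
p2,d2=optics.grab_frame('side'); cv2.imwrite('pics/side2.png',p2[:,:,::-1])
crop('pics/side2.png','pics/s6.png',200,90,360,210,5)
crop('pics/top2.png','pics/t6.png',160,140,300,245,5)
E
```

```text
tipproj [263.03566734 121.57298269]
down False t5.4 pos [606.  286.2 171.8] F [ 0.  -0.2 -0.1] g44.1
grip26 t5.7 pos [605.6 286.1 171.2] F [-0.2  0.2 -0.1] g26.1
```

View pics/s6.png

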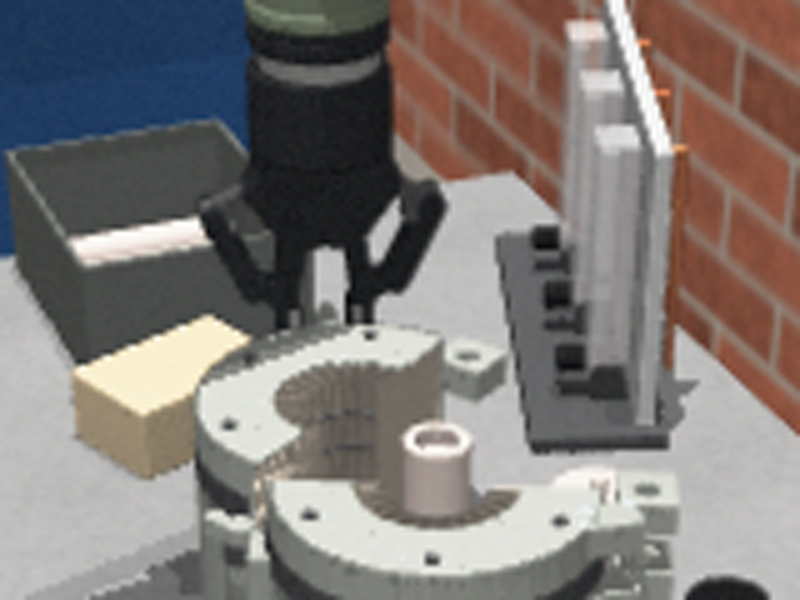

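View pics/t6.png

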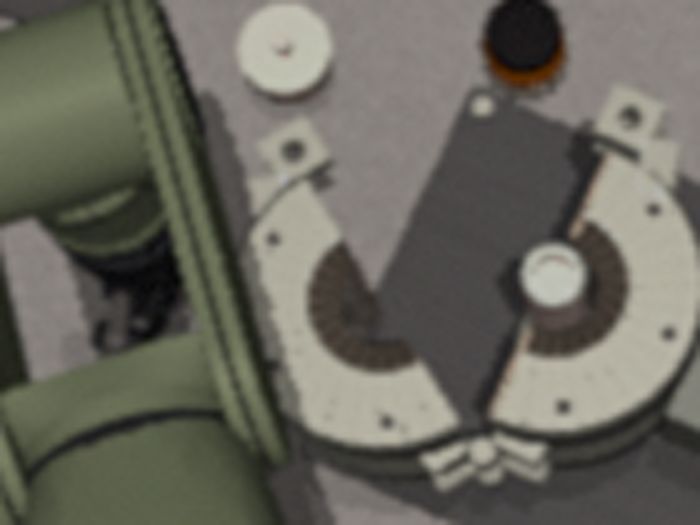

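```bash
python3 - <<'E'
from h import *
bad=False
for th in np.arange(50,3.9,-7.5 if 0 else -5.75):
    p,R=hnd(th,6.5)
    r=ctrl.move_l(p,rot=R,vel=45,threshold=15); show(f'th{th:.1f} {r}')
    if r or np.linalg.norm(st()['force'])>12: bad=True;break
for n in('top','side'):
    p2,d2=optics.grab_frame(n); cv2.imwrite(f'pics/{n}3.png',p2[:,:,::-1])
crop('pics/side3.png','pics/s7.png',200,90,360,210,5)
crop('pics/top3.png','pics/t7.png',160,140,300,245,5)
E
```

```text
th50.0 False t6.6 pos [632.1 271.9 171.2] F [-0.1  0.3 -0.2] g25.8
th44.2 False t7.2 pos [646.2 257.5 171. ] F [-0.1  0.3 -0.1] g26.0
th38.5 False t7.8 pos [659.2 242.2 171. ] F [-0.1  0.4  0.2] g26.1
th32.8 False t8.4 pos [670.6 225.6 171. ] F [-0.3 -0.   0.3] g26.0
th27.0 False t9.0 pos [680.2 207.9 171. ] F [ 0.3  0.4 -0. ] g25.7
th21.2 False t9.6 pos [688.1 189.4 171. ] F [-0.1  0.3  0. ] g26.0
th15.5 False t10.2 pos [694.1 170.2 171. ] F [ 0.8  0.8 -0.2] g25.9
th9.8 False t10.8 pos [698.  150.5 171. ] F [0.  0.1 0.5] g26.0
th4.0 False t11.4 pos [700.1 130.4 171. ] F [0.5 0.  0.7] g26.3
```

View pics/s7.png

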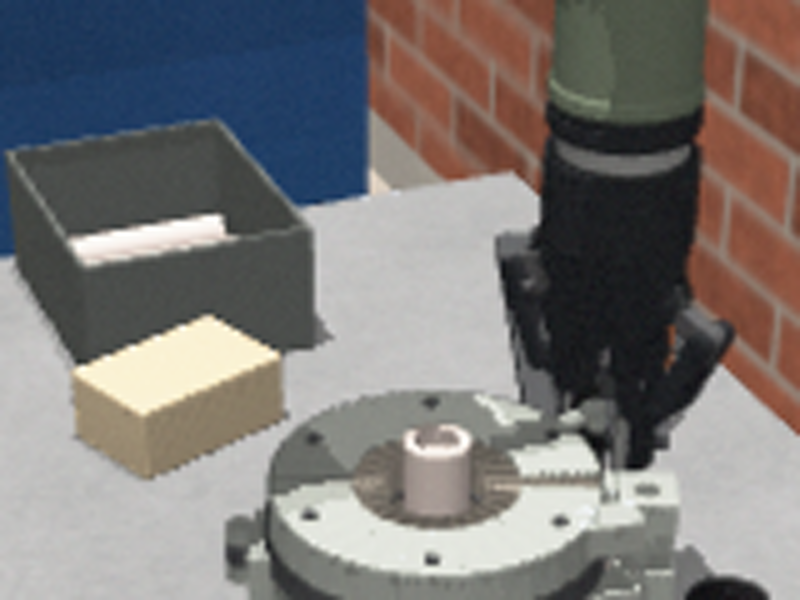

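View pics/t7.png

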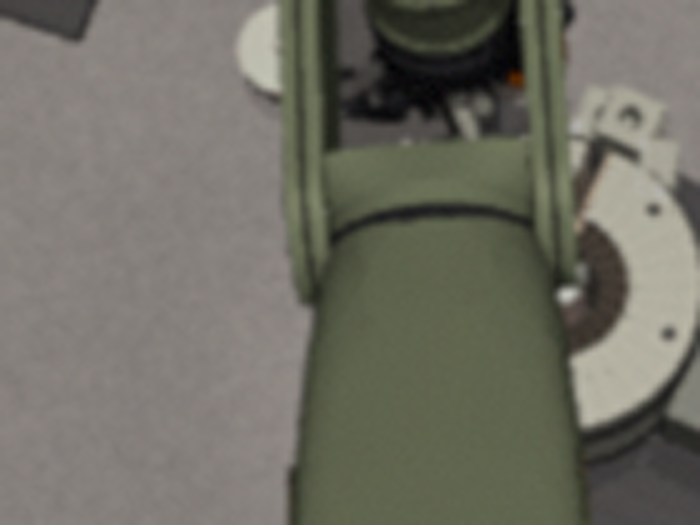

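```bash
python3 - <<'E'
from h import *
_,Rc=hnd(0)
b0=st()['force']
for th in (2,0.5,-0.5,-1.5,-2.5,-3.5):
    p,R=hnd(th,6.5)
    r=ctrl.move_l(p,rot=R,vel=10,threshold=4.5); show(f'th{th:.1f} {r}')
    f=st()['force']; 
    if r or np.linalg.norm(f)>4: break
ctrl.hold(0.3); show()
for n in('top','side'):
    p2,d2=optics.grab_frame(n); cv2.imwrite(f'pics/{n}4.png',p2[:,:,::-1])
crop('pics/side4.png','pics/s8.png',240,130,350,210,7)
crop('pics/top4.png','pics/t8.png',240,140,320,200,10)
E
```

```text
th2.0 False t12.4 pos [700.2 124.1 171. ] F [-0.6  1.3 -0.3] g26.1
th0.5 False t13.1 pos [700.2 118.7 171. ] F [-0.4  0.9  0.4] g25.9
th-0.5 False t13.6 pos [700.2 115.2 171. ] F [-0.2  0.5 -0. ] g26.1
th-1.5 True t13.9 pos [699.8 114.6 170.6] F [0.4 2.2 1.1] g26.0
 t14.2 pos [699.1 114.5 169.4] F [-1.1  1.5  2.1] g26.2
```

View pics/s8.png

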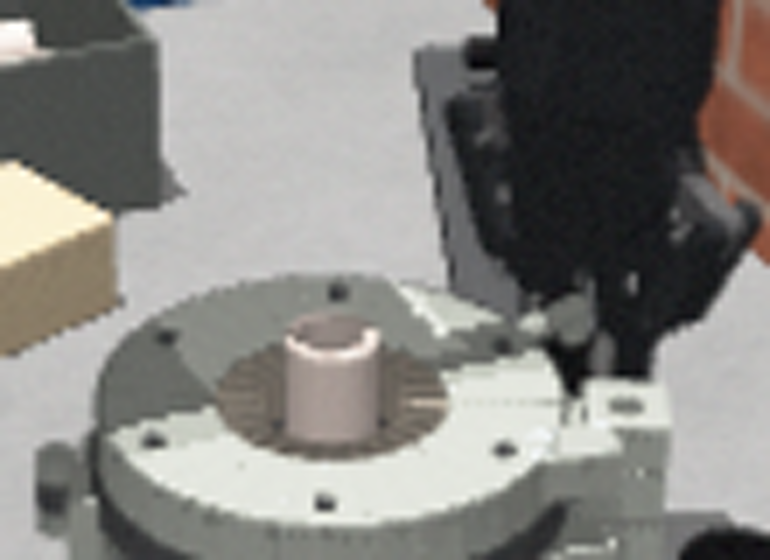

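View pics/t8.png

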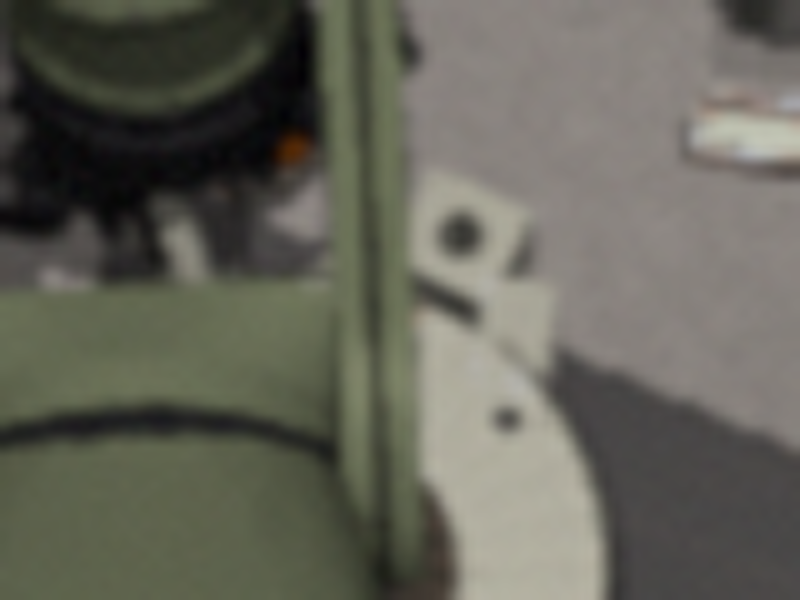

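```bash
cat >> h.py <<'E'
TC=np.array([np.sin(np.radians(S+25.5)),-np.cos(np.radians(S+25.5)),0])
def ft(n=6):
    "mean push (N) in closing direction"
    v=[]
    for _ in range(n): ctrl.hold(0.03); v.append(-st()['force']@TC)
    return np.mean(v)
E
python3 - <<'E'
from h import *
p,R=hnd(-0.9,6.5)
for k in range(8):
    ctrl.move_l(p+TC*0.8*k,rot=R,vel=10); f=ft(); show(f'k{k} ft {f:.2f}')
    if f>7: break
E
```

```text
k0 ft 3.04 t14.8 pos [699.4 114.2 170.1] F [-1.6  3.2 -2.6] g25.7
k1 ft 4.50 t15.3 pos [699.5 113.8 170.3] F [-2.1  4.2 -3.6] g26.2
k2 ft 5.93 t15.7 pos [699.5 113.5 170.2] F [-2.5  6.1 -3.3] g25.9
k3 ft 7.06 t16.2 pos [699.5 113.1 170.3] F [-2.2  7.1 -3.4] g25.8
```

```bash
python3 - <<'E'
from h import *
np.set_printoptions(precision=1,suppress=True)
print('yellow',atz('top',*px(360,140,6,185,435),104),atz('top',*px(360,140,6,302,306),104),tri(('top',*px(360,140,6,185,435)),('side',*px(290,300,5,255,75))))
p,R=hnd(-0.6,6.5)
ctrl.move_l(p-TC*3,rot=R,vel=10); show('rel')
ctrl.move_l(p-TC*6,rot=R,vel=20); show('off')
q=st()['eef_pos']; ctrl.move_l([q[0],q[1],300],vel=150); show('up')
ctrl.gripper_to(40)
ctrl.move_ptp([547,-322.7,200],Rd(-8.5)); show('pin')
for n in('top','side'):
    p2,d2=optics.grab_frame(n); cv2.imwrite(f'pics/{n}5.png',p2[:,:,::-1]); np.save(f'pics/{n}5.npy',d2)
crop('pics/side5.png','pics/s9.png',290,240,450,360,5)
crop('pics/side5.png','pics/s10.png',240,150,350,230,7)
crop('pics/top5.png','pics/t10.png',240,140,340,215,8)
crop('pics/side5.png','pics/s9.png',290,280,450,400,5)
E
```

```text
yellow [ 552.6 -252.3  104. ] [ 613.3 -309.8  104. ] (array([ 554.6, -253.3,  102.5]), np.float64(3.6578478642460825))
rel t17.0 pos [700.7 117.5 171.6] F [-0.3 -0.2  1.3] g25.7
off t17.3 pos [700.1 121.2 171. ] F [ 0.7 -0.3  0.3] g25.7
up t18.3 pos [699.4 121.1 298.3] F [-0.6  0.3  0. ] g26.2
pin t20.3 pos [ 547.6 -322.3  200.4] F [-0.7  0.2  0.6] g40.1
```

View pics/s9.png

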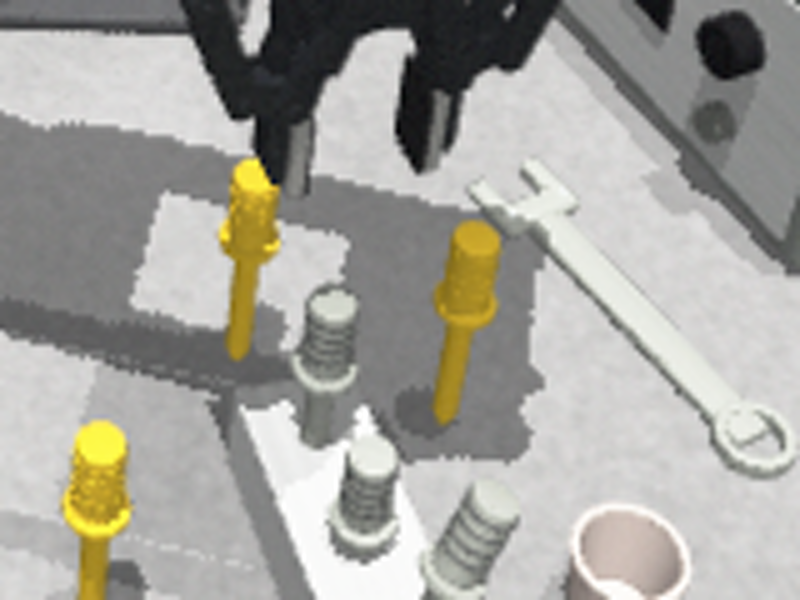

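View pics/s10.png

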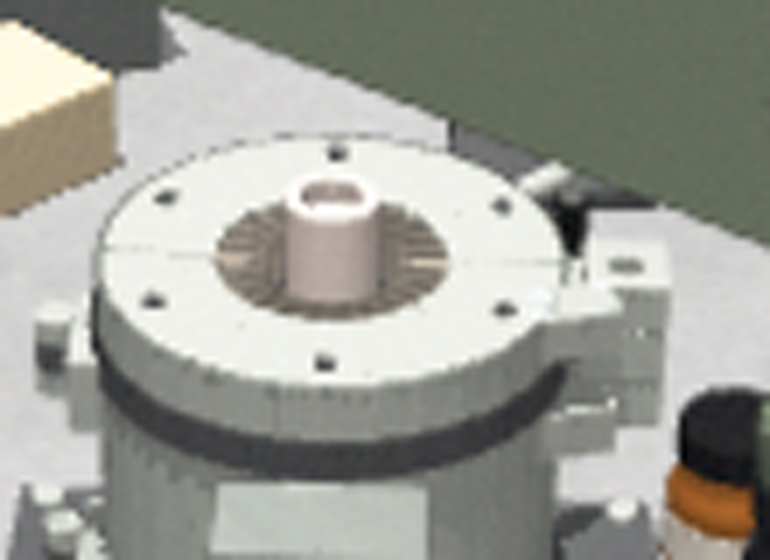

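View pics/t10.png

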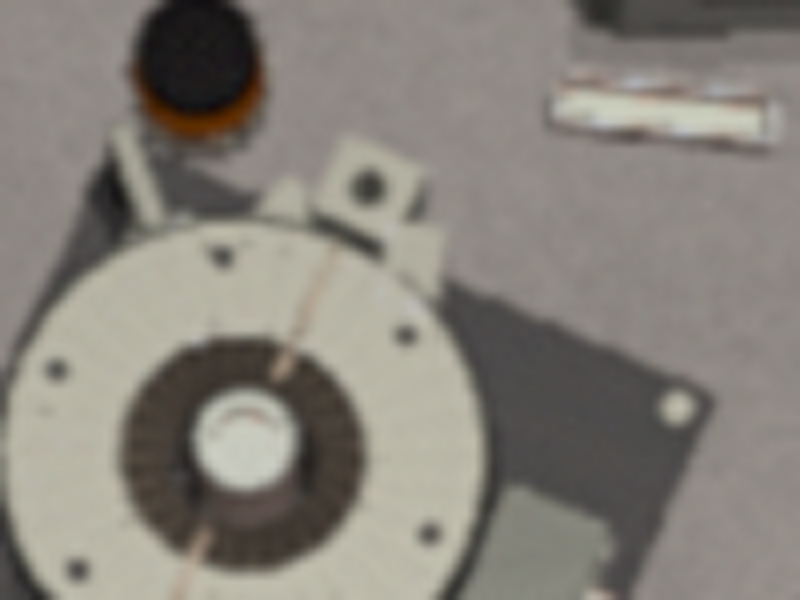

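```bash
python3 - <<'E'
from h import *
np.set_printoptions(precision=1,suppress=True)
print('tip proj',proj('side',(547.6,-322.3,179)),'seen',px(290,280,5,363.5,183.5))
print('hole',atz('top',*px(240,140,8,370,187),190),atz('side',*px(240,150,7,626,265),190),tri(('top',*px(240,140,8,370,187)),('side',*px(240,150,7,626,265))))
print('tube',atz('top',*px(240,140,8,247,440),214))
r=ctrl.move_l([547,-322.7,109],vel=60,threshold=5); show(f'down{r}')
if not r:
    ctrl.gripper_to(10,60); ctrl.hold(0.2); show('grip')
for n in('side',):
    p2,d2=optics.grab_frame(n); cv2.imwrite(f'pics/{n}6.png',p2[:,:,::-1])
crop('pics/side6.png','pics/s11.png',300,290,420,380,6)
E
```

```text
tip proj [359.  312.8] seen (362.3, 316.3)
hole [674.1  39.3 190. ] [676.5  38.7 190. ] (array([675.3,  38.9, 189.9]), np.float64(2.4577180138010974))
tube [583.6  80.4 214. ]
downFalse t22.1 pos [ 547.3 -322.9  109.5] F [ 0.3  0.8 -0.4] g40.0
grip t22.6 pos [ 547.2 -322.9  109.5] F [-0.1 -0.1  3.7] g16.2
```

View pics/s11.png

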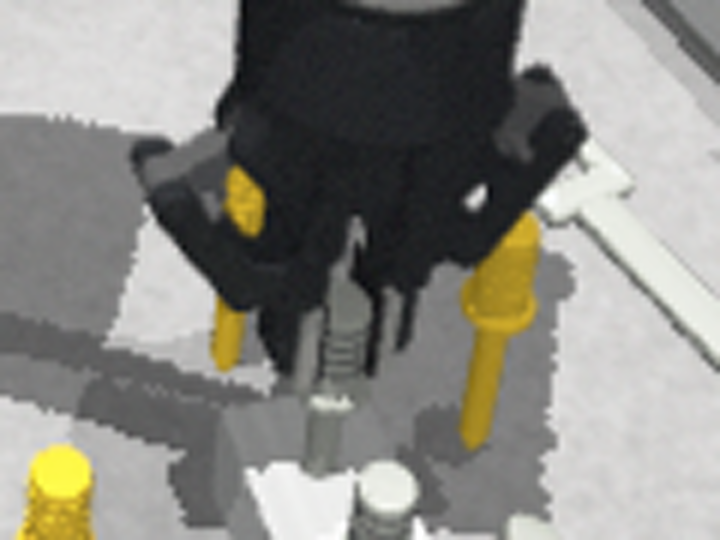

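```bash
python3 - <<'E'
from h import *
r=ctrl.move_l([547.2,-322.9,160],vel=60); show('lift')
ctrl.move_l([547.2,-322.9,300],vel=150); show('up'); ctrl.hold(.2); show()
for n in('side','top'):
    p2,d2=optics.grab_frame(n); cv2.imwrite(f'pics/{n}7.png',p2[:,:,::-1])
crop('pics/side7.png','pics/s12.png',300,180,440,380,4)
E
```

```text
lift t23.7 pos [ 546.9 -322.6  159.5] F [-0.2  0.3 -1.2] g16.4
up t24.8 pos [ 546.6 -322.4  298.4] F [-0.1 -0.1 -1.2] g16.3
 t25.0 pos [ 546.8 -322.6  298.5] F [ 0.2  1.  -1.1] g16.1
```

View pics/s12.png

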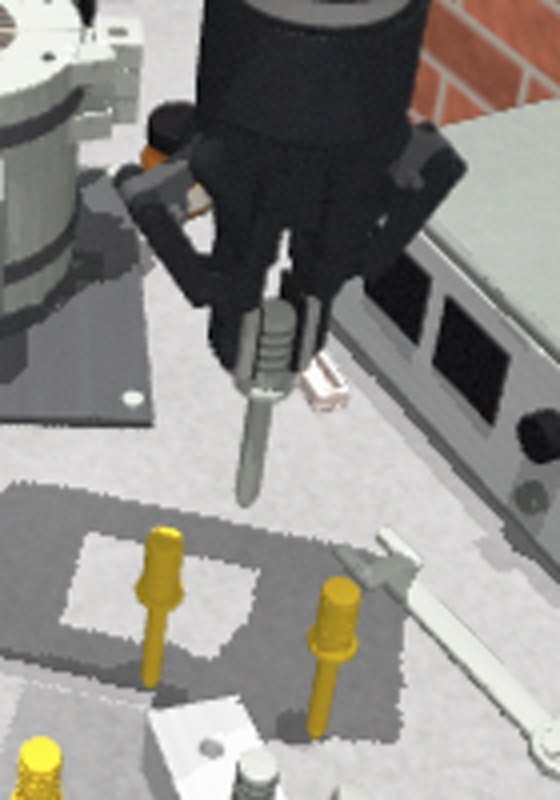

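```bash
python3 - <<'E'
from h import *
np.set_printoptions(precision=1,suppress=True)
ctrl.move_l([547.2,-322.9,325],vel=150)
ctrl.move_ptp([675,39,325],Rd(-25.2)); show('over')
ctrl.move_l([675,39,302],vel=80); ctrl.hold(.3); show('hover')
s=st(); print(s['eef_rot'][:,2])
for n in('side','top'):
    p2,d2=optics.grab_frame(n); cv2.imwrite(f'pics/{n}8.png',p2[:,:,::-1]); np.save(f'pics/{n}8.npy',d2)
crop('pics/side8.png','pics/s13.png',290,130,360,200,8)
crop('pics/top8.png','pics/t13.png',240,140,320,200,10)
E
```

```text
over t26.8 pos [674.9  37.8 324.6] F [ 0.2  1.  -1.1] g16.1
hover t27.6 pos [675.3  39.  302.6] F [-0.2 -0.3 -0.5] g16.2
[ 0. -0. -1.]
```

View pics/s13.png

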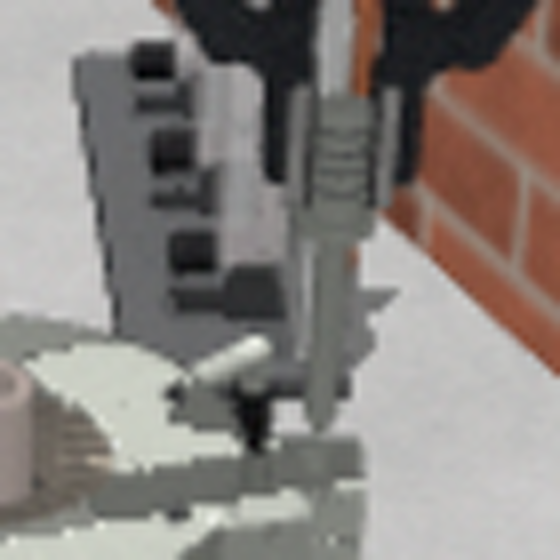

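View pics/t13.png

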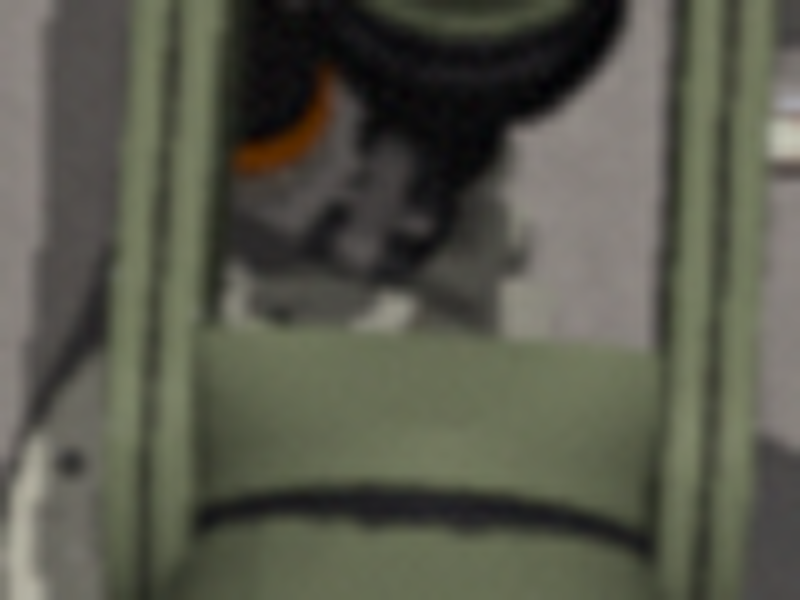

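```bash
python3 - <<'E'
from h import *
np.set_printoptions(precision=2,suppress=True)
ft_=px(290,130,8,319,426); hp=(329.0,187.45)
for z in(201.5,202.8,204): print(z,atz('side',*ft_,z))
h=atz('side',*hp,190); print('hole',h)
def c(X): 
    u,v=proj('side',X); return (u-290+.5)*8-.5,(v-130+.5)*8-.5
t=atz('side',*ft_,202.8)
for dz in (0,30,62,66,100): print(dz,c(t+[0,0,dz]))
print('tip proj if at tcp',c((675.2,39,202.8)))
D=np.load('pics/side8.npy'); 
for v in (165,170,175,178,180,181): print(v,[round(float(D[v,u]),0) for u in range(326,335)])
E
python3 -c "
from h import *
crop('pics/side8.png','pics/s14.png',315,150,345,195,14)"
```

```text
201.5 [677.7   40.29 201.5 ]
202.8 [676.64  38.41 202.8 ]
204 [675.65  36.66 204.  ]
hole [676.49  38.63 190.  ]
0 (np.float64(318.9999999999991), np.float64(425.9999999999993))
30 (np.float64(325.5076468807324), np.float64(336.42788831472785))
62 (np.float64(332.6790691358133), np.float64(237.71948465562627))
66 (np.float64(333.5927752732732), np.float64(225.14311262868046))
100 (np.float64(341.52022053474366), np.float64(116.02870839731486))
tip proj if at tcp (np.float64(313.66496154369725), np.float64(425.9813967726093))
165 [1511.0, 1489.0, 1470.0, 1057.0, 1055.0, 1054.0, 1057.0, 1059.0, 1576.0]
170 [1513.0, 1488.0, 1479.0, 1062.0, 1062.0, 1061.0, 1060.0, 1549.0, 1545.0]
175 [1486.0, 1490.0, 1074.0, 1068.0, 1070.0, 1069.0, 1066.0, 1495.0, 1514.0]
178 [1492.0, 1489.0, 1074.0, 1075.0, 1073.0, 1073.0, 1079.0, 1488.0, 1504.0]
180 [1488.0, 1492.0, 1079.0, 1077.0, 1076.0, 1080.0, 1490.0, 1490.0, 1497.0]
181 [1485.0, 1488.0, 1078.0, 1075.0, 1075.0, 1079.0, 1486.0, 1485.0, 1488.0]
```

View pics/s14.png

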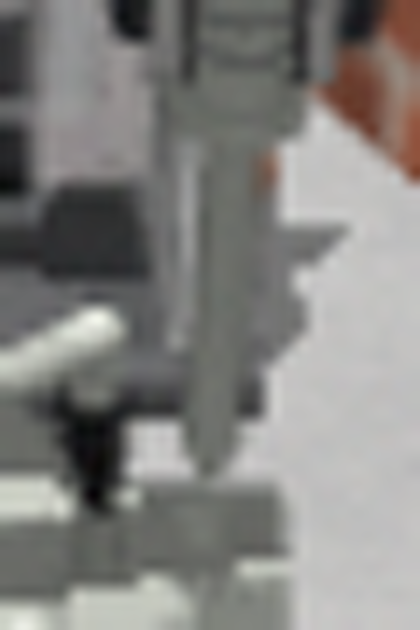

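```bash
python3 - <<'E'
from h import *
r=ctrl.move_l([675.1,39.0,270],vel=25,threshold=5); show(f'd {r}')
ctrl.hold(.1); show()
p2,d2=optics.grab_frame('side'); cv2.imwrite('pics/side9.png',p2[:,:,::-1])
crop('pics/side9.png','pics/s15.png',290,130,360,200,8)
E
```

```text
d False t29.1 pos [675.1  39.2 270. ] F [ 0.4  2.  -0.7] g16.0
 t29.2 pos [675.1  39.2 270. ] F [ 0.7  1.8 -1.7] g16.3
```

View pics/s15.png

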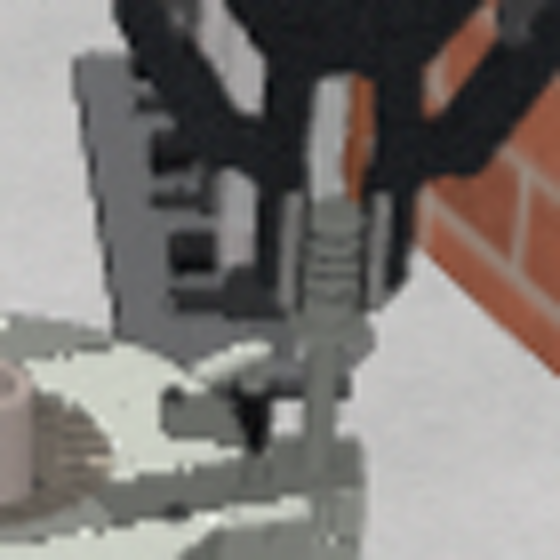

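```bash
python3 - <<'E'
from h import *
r=ctrl.move_l([675.3,39.5,228],vel=25,threshold=7); show(f'd {r}')
if not r:
    r=ctrl.move_l([675.3,39.5,219],vel=10,threshold=6); show(f'd2 {r}')
ctrl.hold(.1); show()
p2,d2=optics.grab_frame('side'); cv2.imwrite('pics/side10.png',p2[:,:,::-1])
crop('pics/side10.png','pics/s16.png',290,130,360,200,8)
E
```

```text
d False t31.1 pos [675.3  39.5 228. ] F [ 1.3  2.3 -0.1] g16.3
d2 True t31.6 pos [675.5  39.6 223.6] F [-0.4  0.1  3.8] g15.9
 t31.7 pos [675.5  39.7 223.6] F [-0.  -1.7  4. ] g16.5
```

View pics/s16.png

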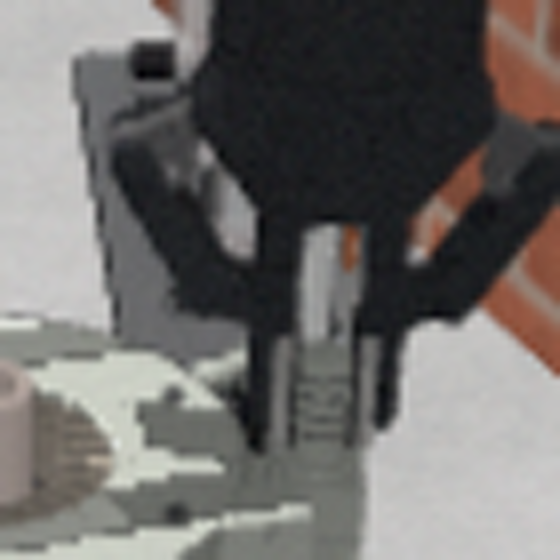

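```bash
python3 - <<'E'
from h import *
ctrl.move_l([675.4,39.5,221],vel=15,threshold=12); show('press')
ctrl.gripper_to(34); show('open')
q=st()['eef_pos']; ctrl.move_l([675.4,39.5,310],vel=120); show('up')
p,R=hnd(-0.6,0)
ctrl.gripper_to(40)
ctrl.move_l([p[0],p[1]+8,310],rot=R,vel=150); show('over handle')
p2,d2=optics.grab_frame('side'); cv2.imwrite('pics/side11.png',p2[:,:,::-1])
crop('pics/side11.png','pics/s17.png',240,130,360,220,6)
E
```

```text
press t32.1 pos [675.5  39.6 223.6] F [-4.   0.2 11.4] g16.5
open t32.4 pos [674.8  39.5 219.6] F [ 0.8  0.1 -0.3] g34.0
up t33.3 pos [674.9  39.5 308.8] F [-0.5  0.1 -0.1] g33.9
over handle t34.5 pos [697.9 128.9 309.8] F [-0.3  0.3 -0.7] g39.9
```

View pics/s17.png

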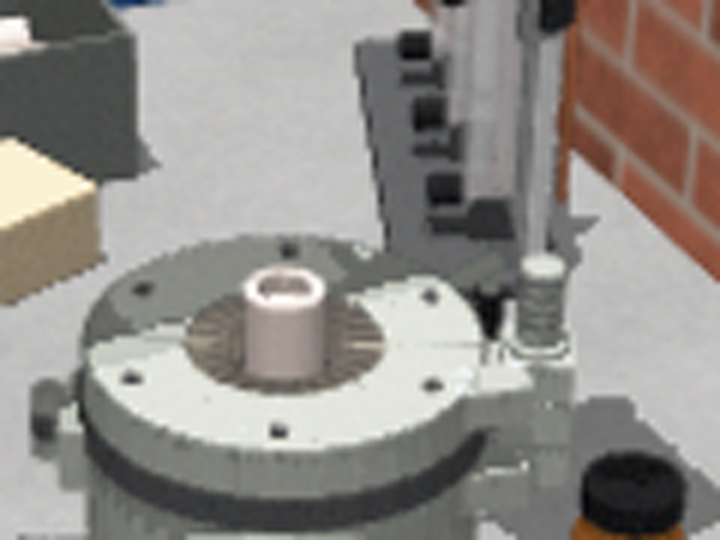

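```bash
python3 - <<'E'
from h import *
p,R=hnd(-0.6,0)
ctrl.move_l([p[0],p[1],310],rot=R,vel=80); print('bias',ft(8))
r=ctrl.move_l([p[0],p[1],171],vel=90,threshold=6); show(f'down {r}'); print('bias',ft(8))
if not r:
    ctrl.gripper_to(8,40); ctrl.hold(.2); show('pinch'); print('ft',ft(8))
p2,d2=optics.grab_frame('side'); cv2.imwrite('pics/side12.png',p2[:,:,::-1])
crop('pics/side12.png','pics/s18.png',240,130,360,220,6)
E
```

```text
bias 0.26360865901339325
down False t36.7 pos [698.5 121.2 172. ] F [-0.1  0.1  0. ] g40.3
bias 0.09425593124691092
pinch t37.6 pos [697.9 121.3 171.1] F [-0.8  0.4  1.7] g11.2
ft 1.1524845450529402
```

View pics/s18.png

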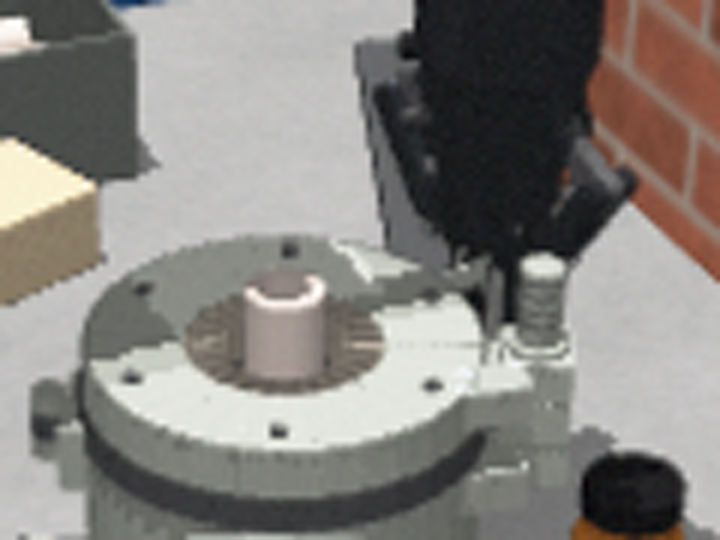

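```bash
python3 - <<'E'
from h import *
p,R=hnd(-0.6,0)
d=0.
for k in range(12):
    d+=0.9 if k<4 else 0.4
    ctrl.move_l(p+TC*d,rot=R,vel=8); f=ft(8); show(f'd{d:.1f} ft {f:.2f}')
    if f>9.6: break
ctrl.hold(.5); print(ft(10)); show()
E
```

```text
d0.9 ft 3.26 t38.4 pos [697.9 120.6 171.1] F [-2.4  2.7  3.4] g10.8
d1.8 ft 5.43 t38.9 pos [697.9 120.2 171.1] F [-2.   4.9  4.1] g11.1
d2.7 ft 6.01 t39.5 pos [698.  119.8 171.1] F [-2.7  5.8  2.7] g11.5
d3.6 ft 7.51 t40.0 pos [697.9 119.5 171.1] F [-1.9  7.6  2.6] g11.4
d4.0 ft 8.00 t40.5 pos [698.  119.3 171.1] F [-2.4  8.4  2.2] g11.0
d4.4 ft 8.47 t41.0 pos [697.9 119.2 171.1] F [-2.6  8.5  3.2] g11.2
d4.8 ft 8.99 t41.5 pos [697.9 119.1 171.1] F [-1.8  8.7  2. ] g11.1
d5.2 ft 9.63 t42.0 pos [697.9 118.9 171.1] F [-1.2  9.4  2.7] g11.3
9.615293811874249
 t42.9 pos [698.  118.9 171.1] F [-1.8  9.5  2.7] g11.1
```

```bash
python3 - <<'E'
from h import *
p,R=hnd(-0.6,0)
ctrl.move_l(p+TC*5.5,rot=R,vel=8); ctrl.hold(.4); print(ft(12)); show()
for n in('side','top'):
    p2,d2=optics.grab_frame(n); cv2.imwrite(f'pics/{n}13.png',p2[:,:,::-1])
E
```

```text
9.94523745034857
 t43.9 pos [697.9 118.8 171.1] F [-1.5  9.4  2.5] g11.1
```

View pics/side13.png

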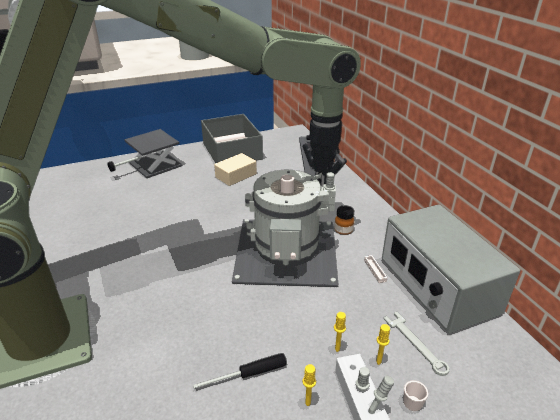

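View pics/top13.png

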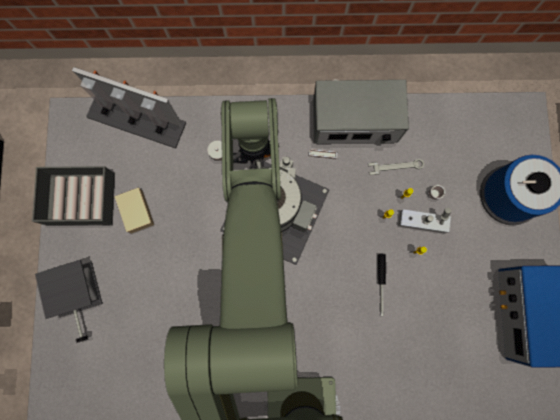

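The pictures show the furnace shut, with the pin home in the lugs at side (330,180). The short and bent pins are still in the block at side (363,378) and (385,388), and everything else is where it was. The push is steady at 9.9 N, so I'm handing in.

```bash
python3 - <<'E'
from h import *
ctrl.finish_job(); 
E
```

```text
the job is handed in; nothing more can be done
```

The furnace is shut, the sound pin is in, and I handed the job in while pinching the handle and pressing it shut at about 10 N. It took about 44 s of the 67 s allowed.

- **Closing:** I swung the open half shut at about 45 mm/s, then 10 mm/s for the last few degrees. It stopped on light contact. Further push then rose at about 3.8 N/mm, which is the seal spring, so the half was on its stop.
- **Pin:** I took the straight, full-length steel pin from the end of the block nearest the furnace. It went down through all the lugs with little side force. The collar met the top lug at the expected height, a further 11 N push did not move it, and the picture shows it seated.
- **Press:** The push reads 9.9 N at right angles to the line from the hinge. The handle moved in about 2.5 mm, which is about -0.013 rad of squeeze.
- **Other things:** The last pictures show the short and bent pins still in the block. The rest of the bench is unchanged, as far as the arm let the cameras see.

**Disagreements:** The two cameras differed by 2 to 3 mm, so I lined up the pin and hole in the same side picture. The gripper width reads about 1.8 mm low on both the pin and the handle, which did not matter. No check failed.

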